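# Take the depth of a worn slide rail's groove

### The job

Lift the depth gauge out of its wooden stand and press its sprung pin into the groove of the clamped slide rail, gently, at 10 to 20 N, until its foot sits flat on the rail; keep it there for a second so that the drag pointer takes the reading. Then put the gauge back upright in its stand, all the way down, and let go, with the reading still on its scale. Leave the things around alone. The pin must never be pushed right in on solid metal, for that spoils the reading.

Things in the scene. Friction and masses are not known exactly. Their poses are not given: they have to be found in the camera images.
- gauge: Hand depth gauge, 200 to 325 g: flat steel foot 30 x 56 x 8 mm (x, y, z) under an upright square grey column 24 x 24 mm, from 8 to 92 mm above the foot's underside, round cap 5 mm high on top. A steel pin 5 mm thick, round-tipped, sticks 20 mm down out of the foot's centre. Origin: centre of the foot's flat underside; z up; scale on its -x face. More than 25 N on the rail is too much.
- gauge_grip (a point): Middle of the column where it is best gripped, 72 mm above the foot's underside; grip across the column's y faces (24 mm apart). The pointer sits on the -x face, 30 to 53 mm above the underside, and sticks out 7 mm.
- gauge_probe (a joint): How far the sprung pin is pushed into the foot, m: 0 = fully out (20 mm long), 0.020 = right in, flush. Spring: 1.5 N at 0, 7.5 N at 0.020. With the foot flat over the groove it reads 0.020 minus the groove's depth.
- gauge_pointer (a joint): Drag pointer on the gauge's scale, m: pushed up by the pin's collar, it stays (friction about 0.5 N) at the largest value gauge_probe has had. It starts at 0 to 0.003 and cannot be set back. A spoilt reading is one above 0.0155.
- collar_top (a point): Top of the small collar that goes with the pin, in the slot on the column's -x face.
- pointer_underside (a point): Underside of the drag pointer, which the collar pushes up; it meets collar_top when the pointer rides on the collar.
- fixture: Grey holding fixture fixed to the bench, base 170 x 136 x 14 mm (x, y, z), with an upright end plate near each x end (12 mm thick, top 40 mm high, inner faces 114 mm apart) and a clamp screw outside each. The slide rail is clamped between the end plates. Origin: middle of the base's underside, on the bench.
- rail_nominal (a point): On the flat top of the bright metal rail (112 mm long in fixture x, 90 mm wide in y), 46 mm over the bench, above the fixture's origin; fixed to the fixture, not to the rail. One groove 8 mm wide runs the rail's whole length along x, midway across it, 7 to 13 mm deep (unknown). The rail is clamped up to 10 mm to either side, so the groove is at fixture y -10 to 10 mm.
- stand: Wooden stand for the gauge, fixed to the bench, 66 x 92 mm and 34 mm high (x, y, z), with an 18 mm square hole through its middle for the pin and a rim 5 mm high around a seat of 38 x 64 mm for the foot (4 mm of room on every side). Origin: middle of the underside.
- stand_seat (a point): Centre of the stand's seat, 34 mm above the bench, where the gauge's origin stands when put away with the gauge's axes along the stand's.
- black_tape: Part-used roll of black tape, 66 mm across, 19 mm high; bystander, to be left alone.
- small_tin: Small open paint tin, 71 mm across, 66 mm high; bystander, to be left alone.
- thinner_jar: Jar with a tin lid, 62 mm across, 78 mm high; bystander, to be left alone.
There are look-alikes about, which are no part of the job. Several things have the shape of the gauge; the one meant has the colours described above.

How it is judged:
On the way, in this order (a step that is already met when the one before it is completed fails the run):
1. the gauge is lifted clear of its stand (z of gauge in the frame of stand above 0.06 m), for 0.1 s.
2. the gauge's foot is pressed flat on the rail with the pin down in the groove and the pointer riding on the pin's collar (z of gauge in the frame of fixture between 0.044 and 0.0473 m and angle between gauge's own z axis and vertical below 0.04 rad and y of gauge in the frame of fixture between -0.016 and 0.016 m and x of gauge in the frame of fixture between -0.055 and 0.055 m and value of joint gauge_probe between 0.005 and 0.015 m and distance between collar_top and pointer_underside below 0.0015 m and contact force between gauge and fixture above 7 N), for 0.5 s.
At the end, for the whole second after the job is handed in: The gauge stands released and at rest upright (within 0.05 rad) in its stand's seat (within 8 mm of its centre, down within 2 mm), the pin hangs free (within 1 mm of fully out) and the pointer still shows a groove's reading (5.5 to 15 mm) (horizontal distance between gauge and stand_seat below 0.008 m and z of gauge in the frame of stand_seat between -0.002 and 0.002 m and angle between gauge's own z axis and vertical below 0.05 rad and linear speed of gauge below 0.02 m/s and value of joint gauge_probe below 0.001 m and value of joint gauge_pointer between 0.0055 and 0.015 m); the robot touches nothing.
It fails at once if the gauge is pressed on the rail or fixture with more than 30 N (contact force between gauge and fixture above 30 N).
It fails at once if the pin is pushed nearly right in (pointer above 15.5 mm), which spoils the reading (value of joint gauge_pointer above 0.0155 m).
It fails at once if the gauge is tipped over (angle between gauge's own z axis and vertical above 0.6 rad).
It fails at once if the arm or fingers press on the rail or fixture with more than 15 N (contact force between the arm and fixture above 15 N).
It fails at once if a bystander is disturbed (distance of any of black_tape, small_tin, thinner_jar from where it was at the start of the episode above 0.02 m).
It also fails if it takes over 61 s, if anything falls off the work surface, if the arm or the gripper's body presses on something with over 40 N, if the wrist force passes 120 N, or if a joint passes its speed limit or range.

### The arm

A 6-joint arm with a two-finger parallel gripper is mounted at the origin on a cart in front of the work surface, level with it; the furniture and walls round the work are solid. World frame = base frame: x ahead of the robot, y to its left, z up, the work surface at z = 0. Lengths are in m, angles in rad, forces in N, time in s.
With the tool pointing down it reaches from about 0.375 to 0.975 m from the base axis. Payload 3.8 kg.
Tool frame: the origin (TCP) lies midway between the tips of the shut fingers; the grasp point (between the pads) lies 19 mm behind it; y points along the fingers, x is the direction in which the jaws open and shut, and the axes are right-handed (so a half turn about y gives the same grasp; the last joint's range is limited). The gripper opens to 85 mm and grips with 20 to 120 N. Pads are 22 mm wide; open, the fingers measure 114 mm over their backs; the gripper's body (76 mm by 85 mm) begins 54 mm behind the grasp point. The pads swing forward as they close: fully open they stand 13 mm farther back than shut.
Start: joints at [-1.139, 0.264, 1.604, -0, 1.274, -0.037], TCP at [0.305, -0.602, 0.231] pointing down, gripper open.
Joint ranges: [-2.63, 2.63], [-0.94, 2.18], [0.31, 2.57], [-1.31, 4.45], [0, 2.66], [-2.55, 2.55]. Speed limits (rad/s): [2.57, 2.57, 3.14, 3.14, 3.14, 3.14].

### API

Orientations are given as a unit quaternion [x, y, z, w].
In Python, from rig import env, imaging, nets gives the robot as it stands.
- The arm moves only by the shell command python3 -m inch 'ROWS' [FORCE]. ROWS is JSON, a list of rows, each a list of 7 numbers: the shift along the world's x, y, z in units of 25 mm (1.0 is 25 mm), then the turn, a rotation vector about the world's x, y, z in units of 8 degrees (1.0 is 8 degrees), then the closure in counts, from 0 (fully open) to 255 (shut). A call has 1 to 8 rows; each row is the pose to reach, as a shift and turn from the pose commanded when the call began; what a row does not reach only later rows make up. A row lasts 1/8 s, in which the tool goes at most 62.5 mm and 10.7 degrees, less where a joint would pass 70% of its speed; a pose out of reach is approached as far as the arm can. A call with a gripper value outside its range is refused whole. The fingers move at their own pace and stop on an object; FORCE is the grip in N (left out, the last holds). Time passes only in rows, so rows that repeat a pose let the fingers close. It gives the time, the measured TCP pose, the force and the opening at its end, in the units of the state.
- env.read_state(): the state, without advancing time (a new reading comes with each control period).
- imaging.read_camera(name): name is "scene" or "side" or "wrist"; returns the picture (480x640x3 uint8, blue, green, red); there is no depth.
- imaging.camera_model(name): a dict with "intrinsics" (3x3 intrinsics, pixels), "xyz" and "rotation" of the camera in the world; the wrist camera has in their place "T_tool_cam" (4x4, takes a point from camera to tool coordinates, whose origin is the TCP and whose axes are the tool frame's). Camera axes: x right, y down, z forward; pixel columns grow to the right and rows downward; lengths in m; the calibration is good to about 2 mm. A picture is of the moment at which its call begins: read the wrist's pose just before it. camera_model takes no time and is no camera call.
- env.job_done(): hands the job in, once; it reports no verdict.
Trained networks look in the newest picture that a camera, given by its name, has taken for a name from the list of things; names that differ only in an ending like _2 or _b are one class to them, and where a whole thing is asked for, a point or a joint stands for the part that bears it (a point fixed in the world has none). Each returns a list of dicts, best first, with "confidence" (0 to 1); they miss things now and then, are a little off and sometimes report something else, mostly with a low value. They report only what shows in the picture. A call takes as long as a camera call. They do not tell look-alikes from the thing itself.
- nets.masks_of(camera, query): "pixels" (480x640 bool, what is visible of it) and "rect" ([left, top, right, bottom] in pixels, round what is visible of it).
The state is a dict: "clock": time; "joint_pos": joint angles; "qd": joint speeds; "effort": joint torques, N m; "eef_pos": TCP position; "eef_rot": TCP orientation; "force": force on the tool from outside, world axes, zero at the start; "torque": the same for the moment, N m; "finger_gap": finger opening in m.
Only numpy, scipy, OpenCV 4.12 (cv2) and the standard library are available. Lean on these libraries where they do the work, as an engineer would, in place of code of your own. Each camera call takes 0.05 s, during which the arm holds its last target.

## Working session

There is one attempt and no reset: what is moved stays moved. The work goes in short steps, Python scripts to look and compute and a shell command to move; the robot and the scene stay as the last step left them, time stands still between calls to the robot, and variables do not carry over. Pictures are saved under pics/ and viewed, and the job is handed in when it is done.

```bash
ls; mkdir -p pics
python3 - <<'E'
from rig import env, imaging, nets
import cv2
s=env.read_state(); print(s)
for c in ("scene","side","wrist"):
    im=imaging.read_camera(c); cv2.imwrite(f"pics/{c}0.png",im); print(c,imaging.camera_model(c))
print(env.read_state()["clock"])
E
```

```text
pics
{'clock': 0.0, 'joint_pos': array([-1.13888067e+00,  2.64772181e-01,  1.60536935e+00,  1.80202982e-05,
        1.27369737e+00, -3.68931398e-02]), 'qd': array([ 0.00034604,  0.0005314 ,  0.00045346, -0.00090269, -0.00043815,
       -0.00118909]), 'effort': array([-1.42212521e-03, -5.15107048e+01, -3.67324340e+01,  1.16516489e-04,
        1.29107983e-02,  1.86681535e-05]), 'eef_pos': array([ 0.30468411, -0.60150694,  0.22995172]), 'eef_rot': array([-0.60201141,  0.37085339, -0.36953847,  0.60290244]), 'force': array([-0.7671404 ,  0.56799864, -0.92319394]), 'torque': array([ 0.00915262, -0.0067817 ,  0.02151101]), 'finger_gap': 0.08537584780879581}
scene {'intrinsics': array([[483.79442964,   0.        , 329.00288422],
       [  0.        , 483.79442964, 246.30588637],
       [  0.        ,   0.        ,   1.        ]]), 'xyz': array([0.10531852, 0.48828242, 0.75982121]), 'rotation': array([-0.39872969,  0.84061043, -0.33099372,  0.1575814 ])}
side {'intrinsics': array([[441.58789729,   0.        , 316.60484998],
       [  0.        , 441.58789729, 235.96568381],
       [  0.        ,   0.        ,   1.        ]]), 'xyz': array([ 0.54268491, -0.63587114,  0.69952303]), 'rotation': array([ 0.90155883, -0.02744977,  0.00468538, -0.43175945])}
wrist {'intrinsics': array([[375.390612  ,   0.        , 317.48953711],
       [  0.        , 375.390612  , 243.47558792],
       [  0.        ,   0.        ,   1.        ]]), 'T_tool_cam': array([[ 9.99999820e-01,  4.54380878e-04, -3.91803584e-04,
        -1.05026874e-03],
       [ 5.15405395e-04, -3.16289510e-01,  9.48662575e-01,
        -1.42894519e-01],
       [ 3.07130770e-04, -9.48662606e-01, -3.16289687e-01,
         8.16710318e-02],
       [ 0.00000000e+00,  0.00000000e+00,  0.00000000e+00,
         1.00000000e+00]])}
0.15
```

View pics/scene0.png

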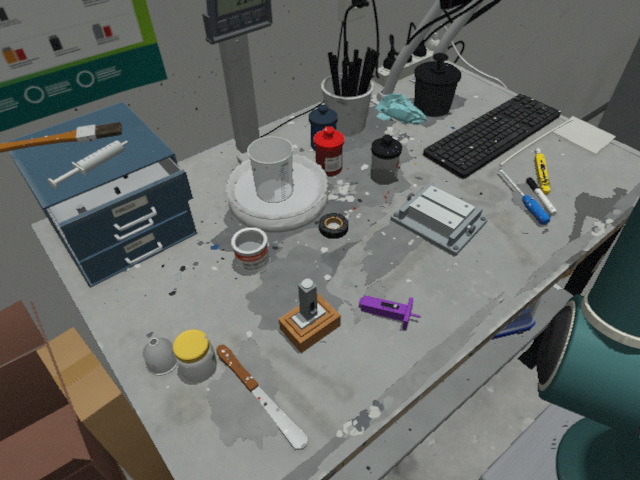

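View pics/side0.png

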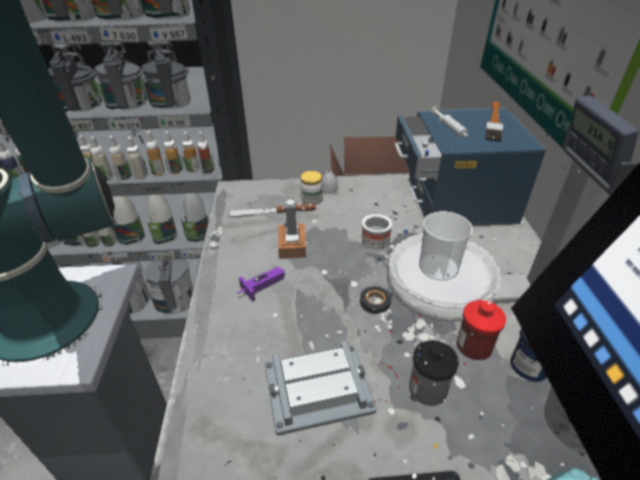

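View pics/wrist0.png

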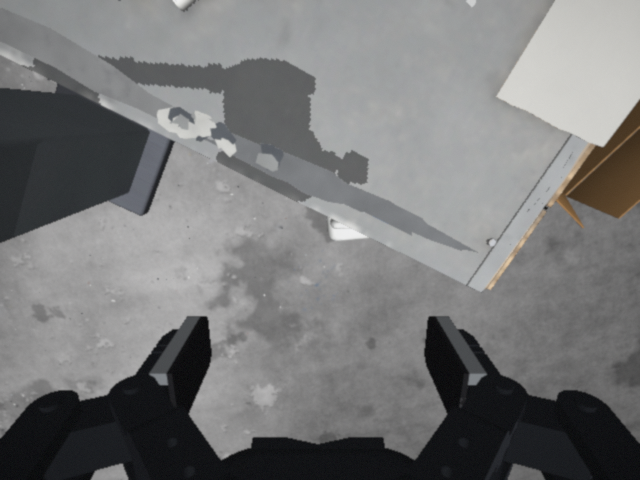

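The scene shows the grey gauge in its stand at about (310,312), the fixture at (440,218) and the purple look-alike lying at (390,308). The side view shows the same three at (292,240), (320,385) and (262,280). I'll zoom in next.

```bash
python3 - <<'E'
from rig import env, imaging, nets
import cv2, numpy as np
for c,bx in (("scene",{"gauge":(270,270,350,360),"fixture":(385,175,495,260)}),("side",{"gauge":(262,190,322,265),"fixture":(255,335,385,435)})):
    im=imaging.read_camera(c)
    for q in ("gauge","stand","fixture"):
        for d in nets.masks_of(c,q)[:3]:
            print(c,q,round(d["confidence"],2),d["rect"],int(d["pixels"].sum()))
            np.save(f"m_{c}_{q}_{d['rect'][0]:.0f}.npy",d["pixels"])
    for k,(a,b,e,f) in bx.items():
        z=cv2.resize(im[b:f,a:e],None,fx=6,fy=6,interpolation=cv2.INTER_CUBIC); cv2.imwrite(f"pics/z_{c}_{k}.png",z)
E
ls *.npy
```

```text
scene gauge 0.92 [295.9, 275.8, 323.7, 328.6] 896
scene gauge 0.82 [361.1, 294.8, 411.4, 328.4] 983
scene stand 0.94 [275.1, 292.6, 339.8, 349.8] 1602
scene fixture 0.7 [390.8, 184.3, 487.3, 251.5] 3800
scene fixture 0.34 [291.6, 276.7, 324.7, 331.3] 941
side gauge 0.74 [285.2, 202.0, 297.9, 240.6] 437
side gauge 0.56 [240.9, 266.9, 284.7, 301.3] 700
side fixture 0.76 [265.2, 339.2, 375.0, 433.5] 7190
m_scene_fixture_292.npy
m_scene_fixture_391.npy
m_scene_gauge_296.npy
m_scene_gauge_361.npy
m_scene_stand_275.npy
m_side_fixture_265.npy
m_side_gauge_241.npy
m_side_gauge_285.npy
```

Run:
```python
import cv2,numpy as np
L=[cv2.imread(f"pics/z_{c}_{k}.png") for k in("gauge","fixture") for c in("scene","side")]
for n,(a,b) in (("a",L[:2]),("b",L[2:])):
    H=max(a.shape[0],b.shape[0]);W=a.shape[1]+b.shape[1]
    o=np.zeros((H,W,3),np.uint8);o[:a.shape[0],:a.shape[1]]=a;o[:b.shape[0],a.shape[1]:]=b
    s=min(1,800/W,600/H);print(W,H,s);cv2.imwrite(f"pics/zz_{n}.png",cv2.resize(o,None,fx=s,fy=s))
```

```text
840 540 0.9523809523809523
1440 600 0.5555555555555556
```

View pics/zz_a.png

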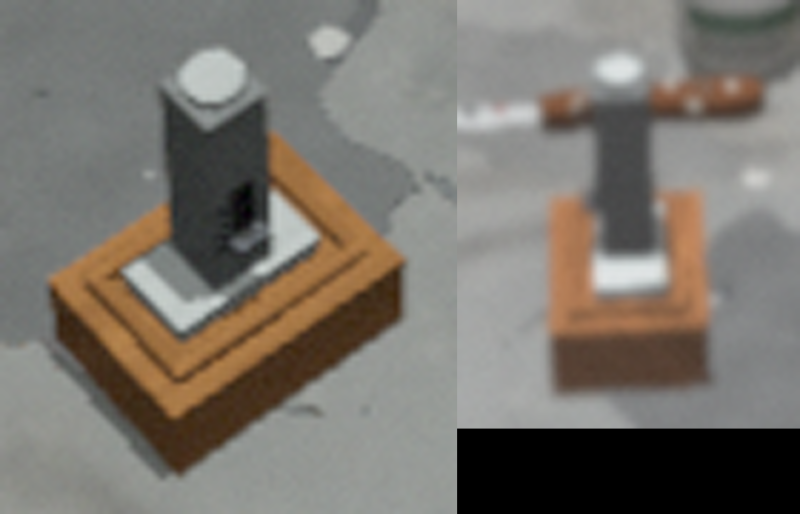

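View pics/zz_b.png

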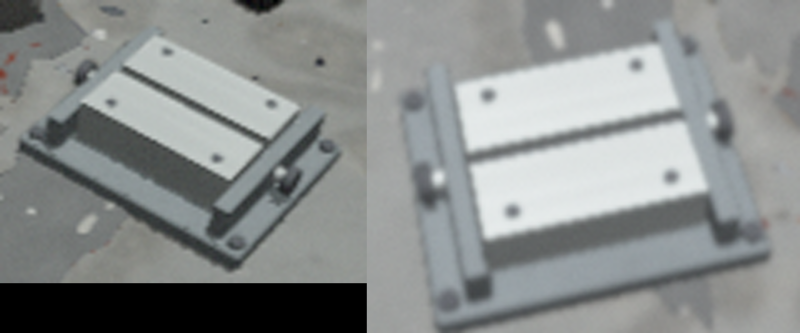

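```bash
cat > h.py <<'E'
import numpy as np
from scipy.spatial.transform import Rotation as R
from rig import env, imaging, nets
def cam(c,s=None):
    m=imaging.camera_model(c)
    if c=="wrist":
        T=np.eye(4);T[:3,:3]=R.from_quat(s["eef_rot"]).as_matrix();T[:3,3]=s["eef_pos"]
        T=T@m["T_tool_cam"]; return m["intrinsics"],T[:3,3],T[:3,:3]
    return m["intrinsics"],m["xyz"],R.from_quat(m["rotation"]).as_matrix()
def unp(C,uv,z):
    K,o,Rm=C
    d=Rm@np.linalg.solve(K,[uv[0],uv[1],1]); return o+d*(z-o[2])/d[2]
def proj(C,p):
    K,o,Rm=C; q=K@(Rm.T@(np.asarray(p)-o)); return q[:2]/q[2]
E
python3 - <<'E'
from h import *
from scipy.optimize import least_squares
S,D=cam("scene"),cam("side")
z=lambda p:(270+p[0]/5.714,270+p[1]/5.714)
zd=lambda p:(262+(p[0]-457)/5.714,190+p[1]/5.714)
fs=lambda p:(385+p[0]*.3,175+p[1]*.3)
fd=lambda p:(255+(p[0]-367)*.3,335+p[1]*.3)
def fit(obs,x0):
    def r(x):
        c,s=np.cos(x[2]),np.sin(x[2]);o=[]
        for C,uv,p in obs:
            o+=list(proj(C,[x[0]+c*p[0]-s*p[1],x[1]+s*p[0]+c*p[1],p[2]])-uv)
        return np.array(o)
    best=None
    q=least_squares(r,x0,loss="soft_l1");return q.x,r(q.x)
# rough
for n,C,uv,zz in (("st left",S,z((48,283)),.039),("front",S,z((178,418)),.039),("right",S,z((405,262)),.039),("cap",S,z((212,75)),.034+.097),("sd cap",D,zd((618,70)),.131),("sd fl",D,zd((555,333)),.039),("sd fr",D,zd((708,328)),.039)):
    print(n,unp(C,uv,zz)[:2].round(4))
for n,C,uv,zz in (("gL",S,fs((122,70)),.046),("gR",S,fs((268,143)),.046),("sgL",D,fd((470,158)),.046),("sgR",D,fd((683,117)),.046),("bl",S,fs((20,142)),.014),("bf",S,fs((235,268)),.014),("br",S,fs((340,152)),.014),("dbf",D,fd((440,328)),.014),("dbr",D,fd((770,255)),.014)):
    print(n,unp(C,uv,zz)[:2].round(4))
E
```

```text
st left [0.5454 0.2466]
front [0.4808 0.2444]
right [0.4808 0.1551]
cap [0.5184 0.1988]
sd cap [0.5185 0.1959]
sd fl [0.4878 0.1448]
sd fr [0.5497 0.1435]
gL [ 0.6097 -0.1896]
gR [ 0.5016 -0.21  ]
sgL [ 0.504  -0.2113]
sgR [ 0.6133 -0.1944]
bl [ 0.625  -0.1136]
bf [ 0.4589 -0.1377]
br [ 0.4834 -0.2716]
dbf [ 0.4878 -0.2816]
dbr [ 0.6509 -0.2544]
```

Run:
```python
from h import *
s=env.read_state();M=R.from_quat(s["eef_rot"]).as_matrix();print(M.round(3),s["eef_pos"],s["clock"])
# desired: tool y down, tool z -> direction; print turns in units
for nm,zdir in (("cam robot side, yaw0",[-1,0,0]),("cam far side",[1,0,0])):
  for yaw in (0,0.165):
    y=np.array([0,0,-1.]);z=R.from_euler("z",yaw).apply(zdir);x=np.cross(y,z);T=np.c_[x,y,z]
    rv=R.from_matrix(T@M.T).as_rotvec();print(nm,yaw,np.rad2deg(rv).round(1),(np.rad2deg(rv)/8).round(2))
```

```text
[[ 0.452  0.     0.892]
 [-0.892  0.     0.452]
 [-0.    -1.     0.   ]] [ 0.304984   -0.60216649  0.2312518 ] 0.55
cam robot side, yaw0 0 [ -0.   -0.  153.1] [-0.   -0.   19.14]
cam robot side, yaw0 0.165 [ -0.   -0.  162.6] [-0.   -0.   20.32]
cam far side 0 [ -0.    0.  -26.9] [-0.    0.   -3.36]
cam far side 0.165 [ -0.    0.  -17.4] [-0.    0.   -2.18]
```

```bash
python3 -m inch '[[9.8,16.1,-2,0,0,20.3,0],[9.8,16.1,-2,0,0,20.3,0],[9.8,16.1,-2,0,0,20.3,0],[9.8,16.1,-2,0,0,20.3,0],[9.8,16.1,-2,0,0,20.3,0],[9.8,16.1,-2,0,0,20.3,0],[9.8,16.1,-2,0,0,20.3,0],[9.8,16.1,-2,0,0,20.3,0]]'
python3 - <<'E'
from h import *
s=env.read_state();M=R.from_quat(s["eef_rot"]).as_matrix();print(s["eef_pos"],s["joint_pos"].round(2),s["clock"])
T=np.array([.55,-.2,.15]);print((T-s["eef_pos"])/.025)
y=np.array([0,0,-1.]);z=R.from_euler("z",.165).apply([-1,0,0]);x=np.cross(y,z)
print(np.rad2deg(R.from_matrix(np.c_[x,y,z]@M.T).as_rotvec())/8)
E
```

```text
clock: 1.55
eef_pos: [0.5511, -0.1969, 0.1812]
eef_rot: [-0.692, -0.143, 0.143, 0.693]
force: [-0.6, -1.3, -0.1]
finger_gap: 0.0854
[ 0.55110501 -0.19689482  0.18120062] [-0.39  0.13  1.86  0.    1.15 -0.79] 1.55
[-0.04420052 -0.12420716 -1.24802483]
[-3.97258323e-03  8.22518043e-04  9.52098557e+00]
```

```bash
python3 -m inch '[[0,-0.1,-1.2,0,0,9.5,0],[0,-0.1,-1.2,0,0,9.5,0],[0,-0.1,-1.2,0,0,9.5,0],[0,-0.1,-1.2,0,0,9.5,0],[0,-0.1,-1.2,0,0,9.5,0],[0,-0.1,-1.2,0,0,9.5,0],[0,-0.1,-1.2,0,0,9.5,0],[0,-0.1,-1.2,0,0,9.5,0]]'
python3 - <<'E'
from h import *
import cv2,pickle
s=env.read_state();im=imaging.read_camera("wrist");cv2.imwrite("pics/wrist1.png",im);pickle.dump(s,open("s1.pkl","wb"))
E
```

```text
clock: 2.55
eef_pos: [0.5501, -0.2022, 0.1514]
eef_rot: [0.461, 0.537, -0.537, -0.46]
force: [-0.3, -0.4, 0.3]
finger_gap: 0.0854
```

View pics/wrist1.png

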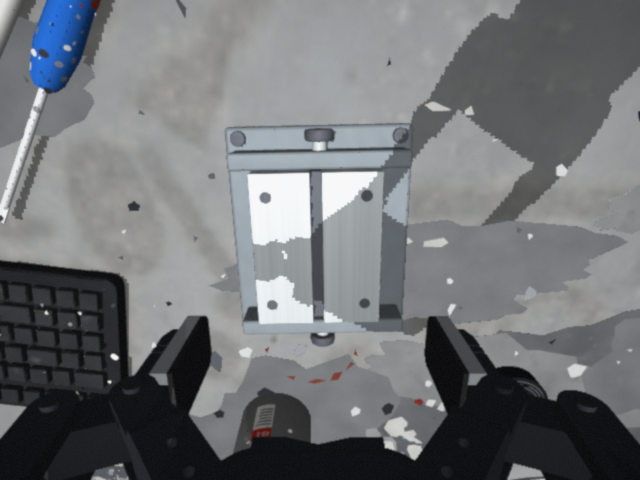

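The wrist picture shows the fixture with its groove running vertically at u≈311–322, rows 172–318. The rail is clear of both fingers.

Run:
```python
from h import *
import cv2,pickle
s=pickle.load(open("s1.pkl","rb"));C=cam("wrist",s)
g=cv2.cvtColor(cv2.imread("pics/wrist1.png"),cv2.COLOR_BGR2GRAY).astype(float)
P=[]
for r in (180,195,215,235,250,265,285,300,312):
    row=g[r-1:r+2].mean(0); d=np.diff(row)
    a=300+np.argmin(d[300:318]);b=312+np.argmax(d[312:330])
    w=lambda i,sg:(np.sum((np.arange(i-2,i+3)+.5)*np.maximum(sg*d[i-2:i+3],0))/np.sum(np.maximum(sg*d[i-2:i+3],0)))
    L,Rr=w(a,-1),w(b,1);p,q=unp(C,(L,r),.046),unp(C,(Rr,r),.046)
    P.append((p+q)[:2]/2);print(r,round(L,1),round(Rr,1),((p+q)/2)[:2].round(4),np.linalg.norm(p-q).round(4))
P=np.array(P);f=np.polyfit(P[:,0],P[:,1],1);print("yaw",np.arctan(f[0]),"y at .557",np.polyval(f,.557))
for n,uv,z in (("b tl",(226,128),.014),("b tr",(411,125),.014),("rail tl",(248,173),.046),("tr",(383,172),.046),("bl",(258,323),.046),("br",(382,320),.046),("base bl",(244,332),.014),("base br",(403,330),.014)): print(n,unp(C,uv,z)[:2].round(4))
```

```text
180 308.9 321.5 [ 0.5078 -0.209 ] 0.0084
195 309.5 321.6 [ 0.5177 -0.2073] 0.0081
215 309.8 322.1 [ 0.5313 -0.2049] 0.0084
235 310.5 322.6 [ 0.5453 -0.2024] 0.0084
250 310.7 322.6 [ 0.5562 -0.2006] 0.0083
265 311.4 323.1 [ 0.5673 -0.1985] 0.0083
285 311.7 323.4 [ 0.5827 -0.1959] 0.0085
300 312.2 323.7 [ 0.5946 -0.1938] 0.0085
312 312.6 323.3 [ 0.6044 -0.1922] 0.008
yaw 0.17274792758955512 y at .557 -0.20038827631277487
b tl [ 0.4859 -0.2769]
b tr [ 0.4638 -0.1468]
rail tl [ 0.51   -0.2533]
tr [ 0.4959 -0.1658]
bl [ 0.6205 -0.2354]
br [ 0.6038 -0.1438]
base bl [ 0.6505 -0.2491]
base br [ 0.628 -0.115]
```

```bash
python3 -m inch '[[-0.5,1,2,0,0,-1.2,0],[-1.8,16,2,0,0,-1.2,0],[-1.8,16,2,0,0,-1.2,0],[-1.8,16,2,0,0,-1.2,0],[-1.8,16,2,0,0,-1.2,0],[-1.8,16,2,0,0,-1.2,0],[-1.8,16,2,0,0,-1.2,0],[-1.8,16,2,0,0,-1.2,0]]'; python3 -m inch '[[0,0,0,0,0,0,0],[0,0,0,0,0,0,0]]'
python3 - <<'E'
from h import *
import cv2,pickle
s=env.read_state();im=imaging.read_camera("wrist");cv2.imwrite("pics/wrist2.png",im);pickle.dump(s,open("s2.pkl","wb"))
E
```

```text
clock: 3.6
eef_pos: [0.5042, 0.2018, 0.2015]
eef_rot: [-0.502, -0.498, 0.497, 0.503]
force: [0.9, -0.3, -0.5]
finger_gap: 0.0859
clock: 3.85
eef_pos: [0.5052, 0.1964, 0.2012]
eef_rot: [0.504, 0.496, -0.496, -0.504]
force: [-0.1, 0.1, -0.6]
finger_gap: 0.0856
```

View pics/wrist2.png

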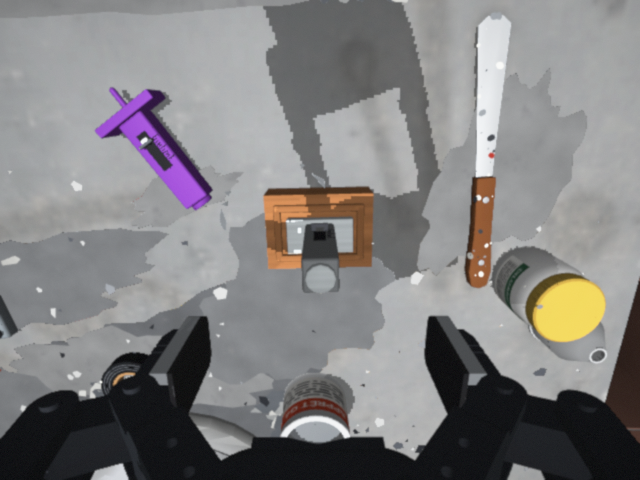

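The stand shows at u 265–373, v 188–270. The cap is at (321,278) and the foot inside the rim at about (285–355, 217–255). The tape, tin and jar lie clear of the gripper's path down.

Run:
```python
from h import *
import cv2,pickle
s=pickle.load(open("s2.pkl","rb"));C=cam("wrist",s)
im=cv2.imread("pics/wrist2.png");a,b=250,175
cv2.imwrite("pics/w2z.png",cv2.resize(im[b:b+125,a:a+140],None,fx=4.8,fy=4.8,interpolation=cv2.INTER_CUBIC))
for n,uv,z in (("tl",(265,189),.039),("tr",(373,188),.039),("br",(372,268),.039),("bl",(270,270),.039),("cap",(321,278),.131)): print(n,unp(C,uv,z)[:2].round(4))
```

```text
tl [0.4778 0.1552]
tr [0.4784 0.2434]
br [0.549  0.2447]
bl [0.5494 0.1552]
cap [0.5171 0.1996]
```

View pics/w2z.png

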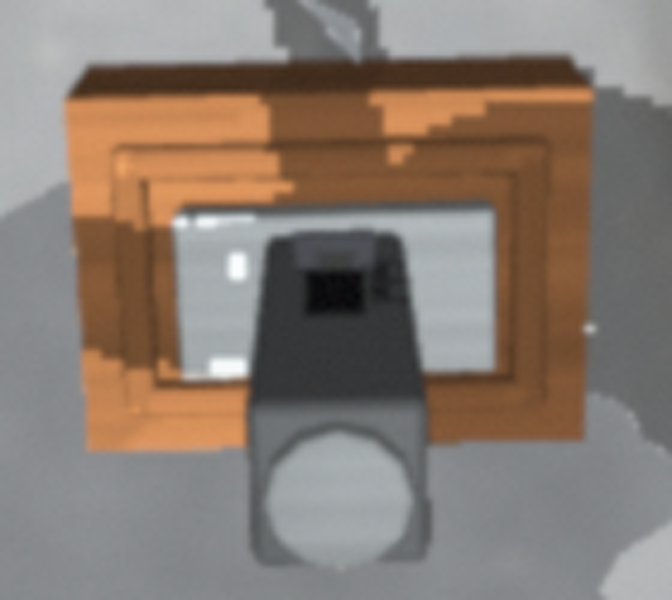

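Run:
```python
from h import *
import pickle
s=pickle.load(open("s2.pkl","rb"));C=cam("wrist",s)
for n,L,z in (("stand",((70,98),(593,92),(583,440),(90,452)),.039),("foot",((175,215),(495,212),(497,373),(183,380)),.042),("col",((250,405),(425,403),(428,558),(255,561)),.126),("cap",((340,500),),.131)):
    P=np.array([unp(C,(250+u/4.8,175+v/4.8),z)[:2] for u,v in L]);print(n,P.round(4).tolist(),"c",P.mean(0).round(4))
```

```text
stand [[0.4831, 0.1545], [0.4835, 0.244], [0.5477, 0.2442], [0.5486, 0.1542]] c [0.5157 0.1992]
foot [[0.5033, 0.1719], [0.5037, 0.2273], [0.5333, 0.2281], [0.5338, 0.172]] c [0.5185 0.1998]
col [[0.5065, 0.188], [0.5066, 0.2106], [0.5288, 0.2111], [0.5288, 0.188]] c [0.5177 0.1994]
cap [[0.5179, 0.1994]] c [0.5179 0.1994]
```

```bash
python3 -m inch '[[0.5,0.1,-1,0,0,0,0],[0.5,0.1,-2.6,0,0,0,0],[0.5,0.1,-3.8,0,0,0,0],[0.5,0.1,-4.6,0,0,0,0],[0.5,0.1,-4.6,0,0,0,0]]' 40
python3 - <<'E'
from h import *
s=env.read_state();M=R.from_quat(s["eef_rot"]).as_matrix();print(s["eef_pos"],M.round(4),s["force"])
print((np.array([.518,.1995,.0855])-s["eef_pos"])/.025)
E
```

```text
clock: 4.53
eef_pos: [0.5161, 0.1983, 0.0843]
eef_rot: [-0.503, -0.494, 0.497, 0.505]
force: [-0.2, -0.4, 0.7]
finger_gap: 0.0854
[0.51605108 0.19833904 0.08429566] [[ 0.0165 -0.0042 -0.9999]
 [ 0.9999 -0.0015  0.0165]
 [-0.0016 -1.      0.0042]] [-0.21870453 -0.4362567   0.73787815]
[0.07795662 0.04643827 0.04817378]
```

```bash
python3 -m inch '[[0.08,0.05,0.05,0,0,0.1,0],[0.08,0.05,0.05,0,0,0.1,0],[0.08,0.05,0.05,0,0,0.1,255],[0.08,0.05,0.05,0,0,0.1,255],[0.08,0.05,0.05,0,0,0.1,255],[0.08,0.05,0.05,0,0,0.1,255],[0.08,0.05,0.05,0,0,0.1,255],[0.08,0.05,0.05,0,0,0.1,255]]' 60;python3 -m inch '[[0,0,0,0,0,0,255],[0,0,0,0,0,0,255]]'
python3 - <<'E'
from h import *
import cv2
s=env.read_state();M=R.from_quat(s["eef_rot"]).as_matrix();print(s["eef_pos"],M.round(4),s["force"])
cv2.imwrite("pics/wrist3.png",imaging.read_camera("wrist"))
E
```

```text
clock: 5.52
eef_pos: [0.519, 0.2015, 0.087]
eef_rot: [-0.5, -0.5, 0.5, 0.5]
force: [0.1, -0.7, -3.4]
finger_gap: 0.0237
clock: 5.78
eef_pos: [0.5193, 0.2016, 0.0873]
eef_rot: [-0.5, -0.5, 0.5, 0.5]
force: [-0.1, 1.1, -2.8]
finger_gap: 0.0232
[0.51928428 0.20156176 0.08729727] [[-0.e+00 -4.e-04 -1.e+00]
 [ 1.e+00 -1.e-04 -0.e+00]
 [-1.e-04 -1.e+00  4.e-04]] [-0.13910828  1.08554141 -2.78120167]
```

View pics/wrist3.png

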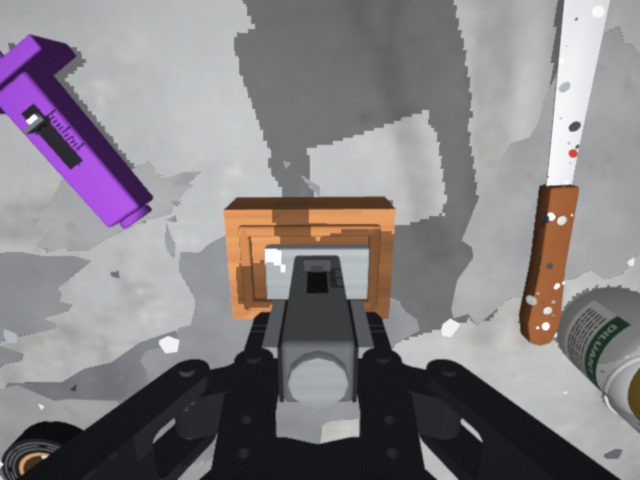

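```bash
python3 -m inch '[[0,0,0.3,0,0,0,255],[0,0,1,0,0,0,255],[0,0,2.2,0,0,0,255],[0,0,3.4,0,0,0,255],[0,0,3.4,0,0,0,255]]'
python3 - <<'E'
from h import *
import cv2
s=env.read_state();print(s["eef_pos"],s["force"],s["torque"])
cv2.imwrite("pics/wrist4.png",imaging.read_camera("wrist"))
im=imaging.read_camera("side");cv2.imwrite("pics/side4.png",cv2.resize(im[100:300,180:400],None,fx=3,fy=3))
E
```

```text
clock: 6.45
eef_pos: [0.5224, 0.2026, 0.1772]
eef_rot: [0.501, 0.503, -0.497, -0.499]
force: [1.2, 0.6, -3.5]
finger_gap: 0.0233
[0.52242321 0.20260633 0.17717901] [ 1.1730575   0.59537508 -3.45214767] [ 0.00700065  0.02227817 -0.04382067]
```

View pics/wrist4.png

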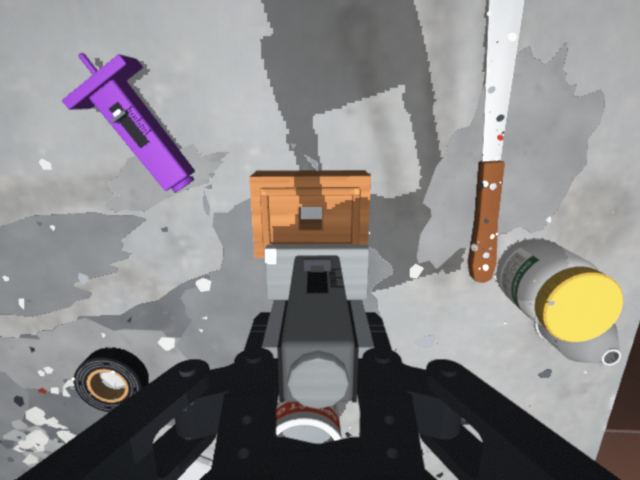

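View pics/side4.png

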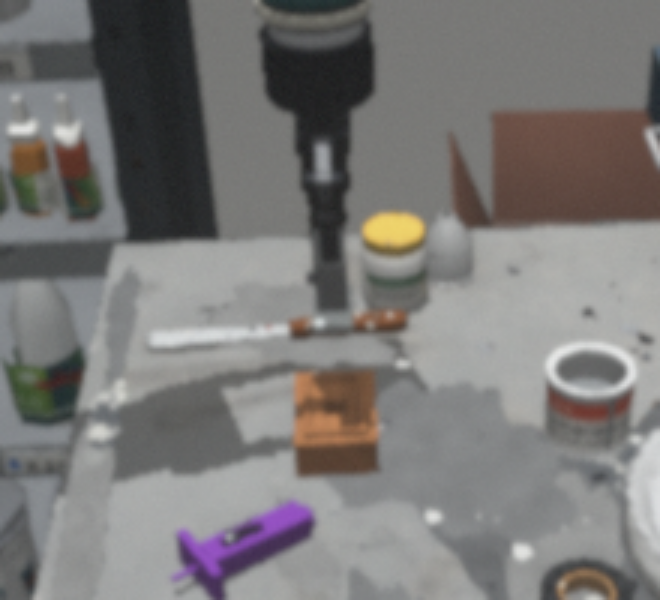

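The gauge hangs upright in the jaws, its foot at about (317,270) in the wrist view. The stand's hole is empty at (312,213). Next, travel to the rail.

```bash
python3 -m inch '[[0.2,-2,0,0,0,0.2,255],[0.4,-4.4,0,0,0,0.4,255],[0.6,-6.8,0,0,0,0.6,255],[0.8,-9.2,0,0,0,0.8,255],[1,-11.6,0,0,0,1,255],[1.2,-14,0,0,0,1.24,255],[1.4,-16,0,0,0,1.24,255],[1.4,-16.1,0,0,0,1.24,255]]'; python3 -m inch '[[0,0,0,0,0,0,255],[0,0,0,0,0,0,255],[0,0,0,0,0,0,255]]'
python3 - <<'E'
from h import *
import cv2,pickle
s=env.read_state();print(s["eef_pos"],s["force"]);M=R.from_quat(s["eef_rot"]).as_matrix();print(M.round(4))
cv2.imwrite("pics/wrist5.png",imaging.read_camera("wrist"));pickle.dump(s,open("s5.pkl","wb"))
for c in("scene","side"):cv2.imwrite(f"pics/{c}5.png",imaging.read_camera(c))
E
```

```text
clock: 7.55
eef_pos: [0.5534, -0.2041, 0.1705]
eef_rot: [-0.455, -0.54, 0.541, 0.457]
force: [0.8, 0.9, -3.1]
finger_gap: 0.0234
clock: 7.92
eef_pos: [0.5543, -0.1995, 0.1723]
eef_rot: [-0.454, -0.542, 0.542, 0.455]
force: [-0.1, 0.6, -2.7]
finger_gap: 0.0234
[ 0.55434781 -0.19953314  0.17228092] [-0.13267133  0.61620666 -2.73877751]
[[-1.740e-01 -5.000e-04 -9.847e-01]
 [ 9.847e-01  4.000e-04 -1.740e-01]
 [ 5.000e-04 -1.000e+00  4.000e-04]]
```

View pics/wrist5.png

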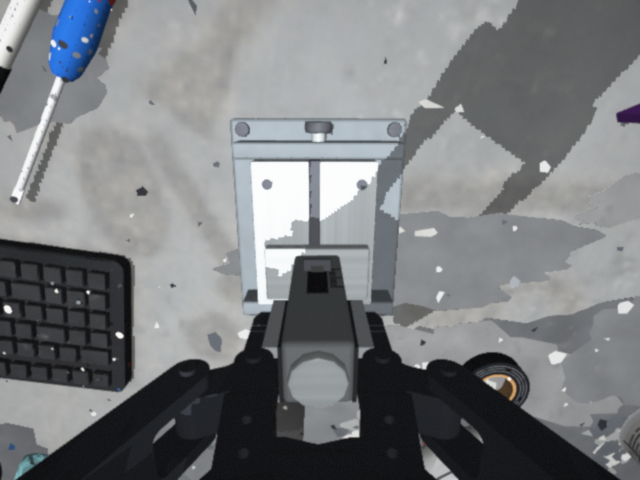

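View pics/scene5.png

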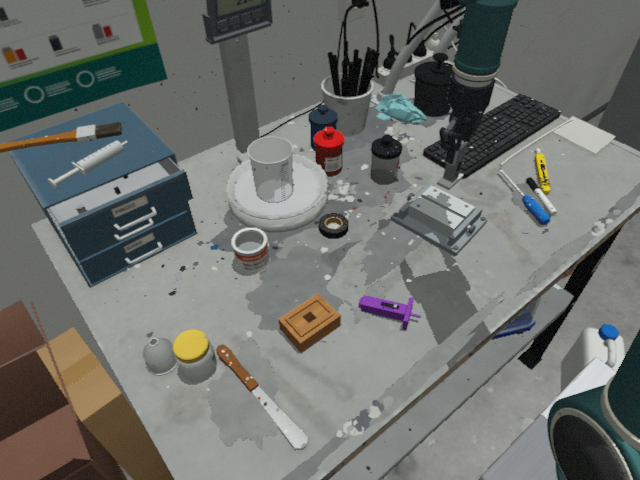

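View pics/side5.png

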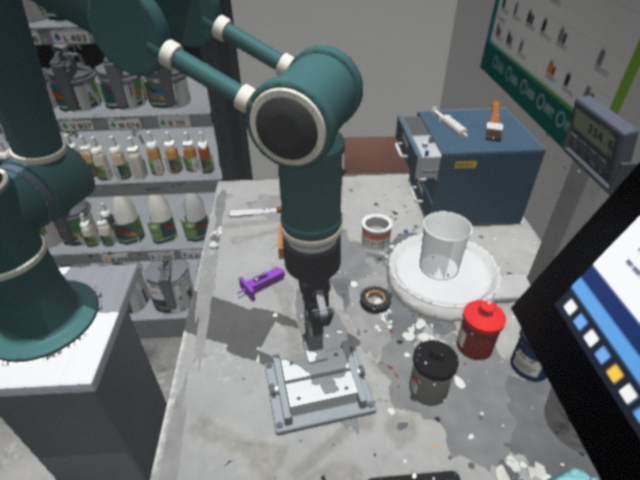

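The foot shows at u 265–369 just over the rail (wrist view), with the groove at u≈314 running up out of it. Now the lateral offset.

```bash
cat > off.py <<'E'
import sys
from h import *
import cv2,pickle
def run(png,s,rows,foot_row,tz=None,gl=(302,316),gr=(312,327)):
    C=cam("wrist",s)
    g=cv2.cvtColor(cv2.imread(png),cv2.COLOR_BGR2GRAY).astype(float)
    def sub(d,a,b,sg):
        i=a+np.argmax(sg*d[a:b]);k=np.arange(i-2,i+3);w=np.maximum(sg*d[k],0);return np.sum((k+.5)*w)/w.sum()
    P=[]
    for r in rows:
        d=np.diff(g[r-1:r+2].mean(0));L=sub(d,*gl,-1);Q=sub(d,*gr,1)
        P.append((unp(C,(L,r),.046)+unp(C,(Q,r),.046))[:2]/2)
    P=np.array(P);f=np.polyfit(P[:,0],P[:,1],1);yaw=np.arctan(f[0]);n=np.array([-np.sin(yaw),np.cos(yaw)])
    c0=np.array([.557,np.polyval(f,.557)]);print("groove yaw",yaw.round(4),c0.round(4))
    zt=s["eef_pos"][2]-.0533+.008
    print("tcp off",((s["eef_pos"][:2]-c0)@n).round(4),"toolyaw",np.arctan2(-s_x(s)[0],s_x(s)[1]).round(4))
    return C,c0,n,g,zt
def s_x(s): return R.from_quat(s["eef_rot"]).as_matrix()[:,0]
E
python3 - <<'E'
from off import *
s=pickle.load(open("s5.pkl","rb"))
C,c0,n,g,zt=run("pics/wrist5.png",s,range(165,240,8),0)
for r in (250,253,256,285,290):
    d=np.diff(g[r-1:r+2].mean(0));a=258+np.argmax(np.abs(d[258:272]));b=362+np.argmax(np.abs(d[362:376]))
    p,q=unp(C,(a+.5,r),zt)[:2],unp(C,(b+.5,r),zt)[:2]
    print(r,a,b,"w",np.linalg.norm(p-q).round(4),"mid off",(((p+q)/2-c0)@n).round(4))
im=cv2.imread("pics/wrist5.png")[225:315,245:390];cv2.imwrite("pics/w5z.png",cv2.resize(im,None,fx=5,fy=5,interpolation=cv2.INTER_CUBIC))
E
```

```text
groove yaw 0.1743 [ 0.557  -0.2004]
tcp off 0.0013 toolyaw 0.1749
250 263 372 w 0.058 mid off 0.0028
253 263 372 w 0.0582 mid off 0.0028
256 263 372 w 0.0583 mid off 0.0028
285 265 370 w 0.0577 mid off 0.0028
290 266 370 w 0.0574 mid off 0.0031
```

View pics/w5z.png

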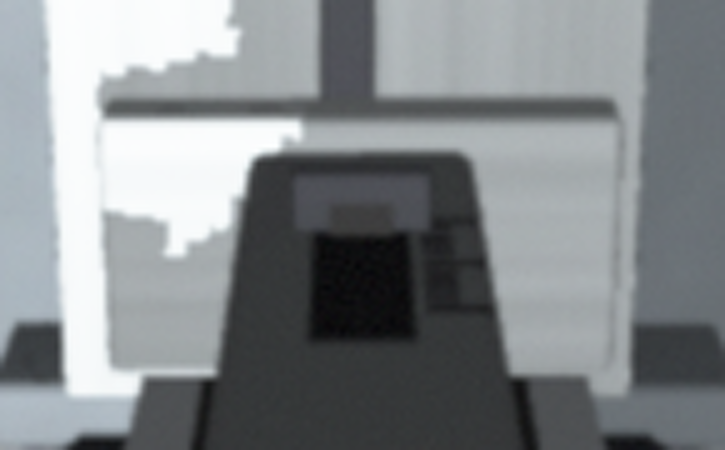

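Run:
```python
from off import *
for pk,png in (("s5.pkl","pics/wrist5.png"),("s1.pkl","pics/wrist1.png")):
    s=pickle.load(open(pk,"rb"));C=cam("wrist",s);M=R.from_quat(s["eef_rot"]).as_matrix()
    g=cv2.cvtColor(cv2.imread(png),cv2.COLOR_BGR2GRAY).astype(float)
    for r in range(165,240,15):
        d=np.diff(g[r-1:r+2].mean(0));a=303+np.argmin(d[303:316]);b=312+np.argmax(d[312:327]);m=(a+b+1)/2
        p=unp(C,(m,r),.046);print(r,a,b,p.round(4),"tool frame",(M.T@(p-s["eef_pos"])).round(4))
    p=unp(C,(317,250),.127);print((M.T@(p-s["eef_pos"])).round(4), C[1], M.T@(C[1]-s["eef_pos"]))
```

```text
165 308 319 [ 0.5052 -0.2094  0.046 ] tool frame [-0.0012  0.1263  0.05  ]
180 308 319 [ 0.5157 -0.2076  0.046 ] tool frame [-0.0012  0.1263  0.0394]
195 308 319 [ 0.5264 -0.2057  0.046 ] tool frame [-0.0013  0.1263  0.0286]
210 308 319 [ 0.5373 -0.2038  0.046 ] tool frame [-0.0013  0.1263  0.0174]
225 308 319 [ 0.5486 -0.2018  0.046 ] tool frame [-0.0013  0.1263  0.006 ]
[0.0009 0.0453 0.0151] [ 0.47340195 -0.2129049   0.31521049] [ 0.00098694 -0.14289656  0.08209445]
165 305 320 [ 0.4984 -0.2119  0.046 ] tool frame [-0.0017  0.1054  0.0525]
180 308 321 [ 0.5079 -0.2091  0.046 ] tool frame [-0.0004  0.1054  0.0427]
195 309 321 [ 0.5177 -0.2073  0.046 ] tool frame [-1.000e-04  1.054e-01  3.270e-02]
210 309 322 [ 0.5279 -0.2054  0.046 ] tool frame [0.0002 0.1054 0.0224]
225 310 322 [ 0.5382 -0.2035  0.046 ] tool frame [0.0006 0.1054 0.0119]
[0.0009 0.0244 0.0225] [ 0.46872465 -0.21366907  0.29431668] [ 0.00098694 -0.14289656  0.08209445]
```

```bash
python3 -m inch '[[0.02,-0.09,-0.8,0,0,0,255],[0.02,-0.09,-1.5,0,0,0,255],[0.02,-0.09,-1.85,0,0,0,255],[0.02,-0.09,-1.85,0,0,0,255],[0.02,-0.09,-1.85,0,0,0,255]]'
python3 - <<'E'
from h import *
import cv2,pickle
for i in range(2): print(imaging.camera_model("wrist")["T_tool_cam"][:3,3])
s=env.read_state();print(s["eef_pos"],s["force"]);M=R.from_quat(s["eef_rot"]).as_matrix();print(M.round(4))
im=imaging.read_camera("wrist");cv2.imwrite("pics/wrist6.png",im);pickle.dump(s,open("s6.pkl","wb"))
cv2.imwrite("pics/w6z.png",cv2.resize(im[140:290,235:395],None,fx=4,fy=4,interpolation=cv2.INTER_CUBIC))
im=imaging.read_camera("side");cv2.imwrite("pics/s6z.png",cv2.resize(im[300:440,250:390],None,fx=4,fy=4,interpolation=cv2.INTER_CUBIC))
E
```

```text
clock: 8.7
eef_pos: [0.5553, -0.2034, 0.1265]
eef_rot: [0.455, 0.541, -0.541, -0.455]
force: [0.6, -0.1, -2.9]
finger_gap: 0.0232
[ 0.00098637 -0.14289686  0.08209574]
[ 0.00098637 -0.14289686  0.08209574]
[ 0.55533187 -0.2033719   0.12654058] [ 0.60596911 -0.07774702 -2.88339472]
[[-1.723e-01  6.000e-04 -9.850e-01]
 [ 9.850e-01 -2.000e-04 -1.723e-01]
 [-3.000e-04 -1.000e+00 -5.000e-04]]
```

View pics/w6z.png

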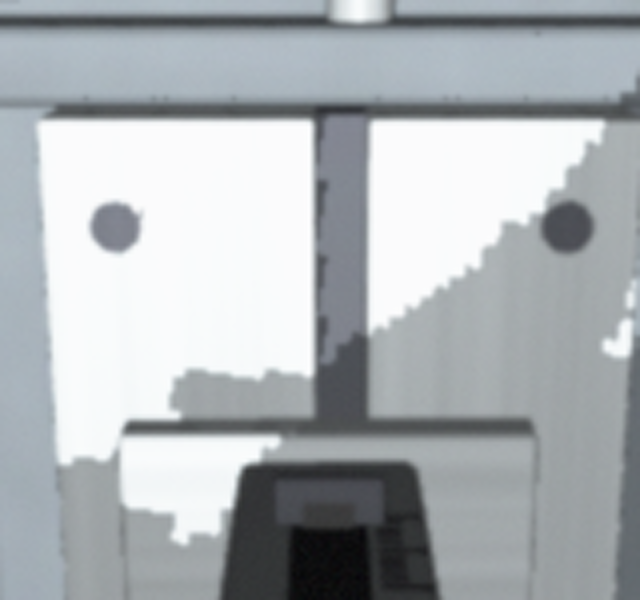

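View pics/s6z.png

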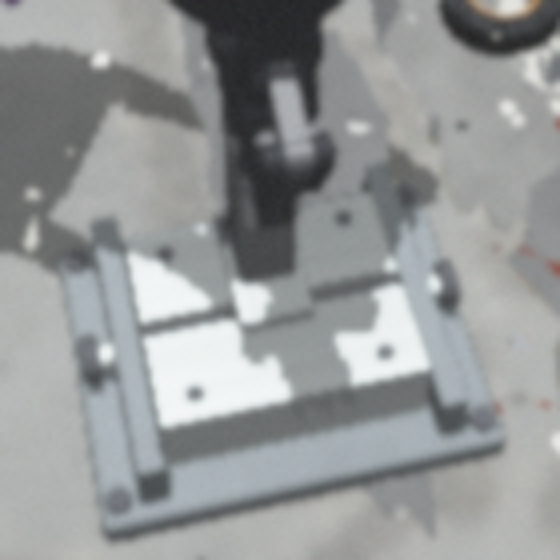

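```bash
cat > meas.py <<'E'
from h import *
import cv2,sys
k=sys.argv[1]
s=env.read_state();im=imaging.read_camera("wrist");s2=env.read_state()
print(s["clock"],s["eef_pos"].round(4),s2["eef_pos"].round(4),s["force"].round(2),np.abs(s["qd"]).max().round(3))
C=cam("wrist",s);M=R.from_quat(s["eef_rot"]).as_matrix();print("tooly",M[:,1].round(4),"yaw",np.arctan2(-M[0,0],M[1,0]).round(4))
cv2.imwrite(f"pics/wrist{k}.png",im)
cv2.imwrite(f"pics/w{k}z.png",cv2.resize(im[140:290,235:395],None,fx=4,fy=4,interpolation=cv2.INTER_CUBIC))
g=cv2.cvtColor(im,cv2.COLOR_BGR2GRAY).astype(float)
def sub(d,a,b,sg=0):
    e=np.abs(d) if sg==0 else sg*d
    i=a+np.argmax(e[a:b]);q=np.arange(i-2,i+3);w=np.maximum(e[q],0);return np.sum((q+.5)*w)/w.sum()
zt=s["eef_pos"][2]-.0533+.008
G=[]
for r in range(180,242,6):
    d=np.diff(g[r-1:r+2].mean(0));L,Q=sub(d,305,322,-1),sub(d,318,335,1)
    p=unp(C,((L+Q)/2,r),.046);G.append(M.T@(p-s["eef_pos"]))
G=np.array(G);f=np.polyfit(G[:,2],G[:,0],1);print("groove tool x at z=0 (mm)",1e3*f[1],"slope",f[0])
F=[]
for r in (251,254,270,276,282):
    d=np.diff(g[r-1:r+2].mean(0));L,Q=sub(d,258,272),sub(d,361,376)
    p,q=unp(C,(L,r),zt),unp(C,(Q,r),zt);F.append((M.T@((p+q)/2-s["eef_pos"]))[0]*1e3);print(r,round(L,1),round(Q,1),"w",np.linalg.norm(p-q).round(4),"x",F[-1].round(2))
E
python3 meas.py 7
```

```text
8.8 [ 0.5556 -0.2035  0.1271] [ 0.5556 -0.2035  0.1271] [-0.22  0.31 -3.  ] 0.003
tooly [ 1.4e-03 -6.0e-04 -1.0e+00] yaw 0.1732
groove tool x at z=0 (mm) 2.7830799989881796 slope 0.0033106412435026764
251 263.9 368.3 w 0.0556 x 0.44
254 264.2 368.3 w 0.0556 x 0.52
270 265.1 367.8 w 0.0556 x 0.62
276 265.2 367.8 w 0.0559 x 0.65
282 266.3 367.1 w 0.0553 x 0.76
```

```bash
python3 -m inch '[[0,0,0,0,0,0,255],[0,0,0,0,0,0,255],[0,0,0,0,0,0,255],[0,0,0,0,0,0,255]]'; python3 meas.py 8
```

```text
clock: 9.35
eef_pos: [0.555, -0.2032, 0.1263]
eef_rot: [0.455, 0.541, -0.541, -0.455]
force: [0.8, 0.0, -3.0]
finger_gap: 0.0236
9.35 [ 0.555  -0.2032  0.1263] [ 0.555  -0.2032  0.1263] [ 0.78  0.02 -3.04] 0.001
tooly [ 0. -0. -1.] yaw 0.1732
groove tool x at z=0 (mm) 2.359111431264665 slope 0.0008267983984736172
251 264.0 368.3 w 0.0555 x 0.48
254 264.1 368.3 w 0.0556 x 0.49
270 265.0 367.9 w 0.0557 x 0.64
276 265.8 367.9 w 0.0556 x 0.83
282 266.2 367.0 w 0.0552 x 0.72
```

View pics/w8z.png

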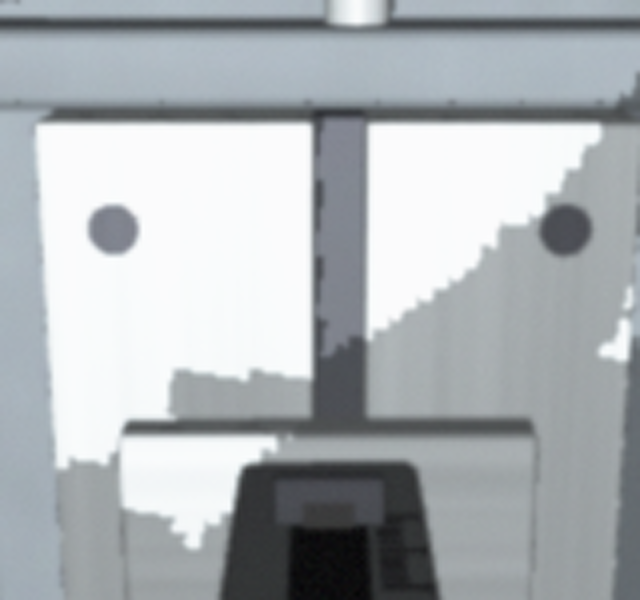

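```bash
python3 -m inch '[[-0.01,0.07,-0.2,0,0,0,255],[-0.01,0.07,-0.2,0,0,0,255],[-0.01,0.07,-0.2,0,0,0,255],[-0.01,0.07,-0.2,0,0,0,255],[-0.01,0.07,-0.2,0,0,0,255]]'; python3 meas.py 9
```

```text
clock: 10.02
eef_pos: [0.5548, -0.2015, 0.1214]
eef_rot: [0.455, 0.541, -0.541, -0.455]
force: [1.0, 0.8, -3.6]
finger_gap: 0.0232
10.025 [ 0.5548 -0.2015  0.1214] [ 0.5548 -0.2015  0.1214] [ 1.    0.79 -3.6 ] 0.002
tooly [ 2.e-04 -1.e-04 -1.e+00] yaw 0.1732
groove tool x at z=0 (mm) 0.7414939989132975 slope -0.00239839382348215
251 264.1 368.3 w 0.0555 x 0.49
254 264.1 368.3 w 0.0556 x 0.5
270 265.7 367.7 w 0.0553 x 0.76
276 265.7 367.3 w 0.0553 x 0.67
282 266.4 367.1 w 0.0552 x 0.79
```

View pics/w9z.png

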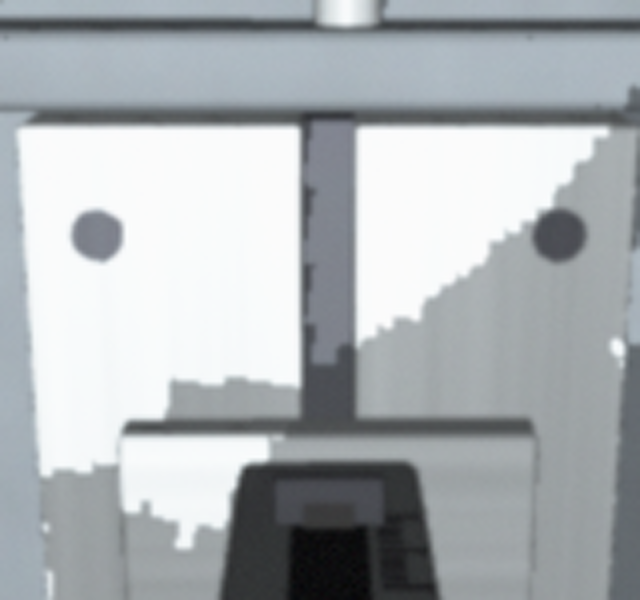

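The groove (u≈317, zoom 302–356) is now centred on the foot (zoom 121–535). I'll lower 7 mm and check the force.

```bash
python3 -m inch '[[0,0,-0.1,0,0,0,255],[0,0,-0.2,0,0,0,255],[0,0,-0.28,0,0,0,255],[0,0,-0.28,0,0,0,255],[0,0,-0.28,0,0,0,255]]'; python3 meas.py 10
```

```text
clock: 10.7
eef_pos: [0.5548, -0.2014, 0.1143]
eef_rot: [0.455, 0.541, -0.541, -0.455]
force: [-0.5, -0.4, -2.5]
finger_gap: 0.023
10.7 [ 0.5548 -0.2014  0.1143] [ 0.5548 -0.2014  0.1143] [-0.54 -0.35 -2.52] 0.002
tooly [ 1.e-04 -0.e+00 -1.e+00] yaw 0.1732
groove tool x at z=0 (mm) 0.7247441002339942 slope -0.003485232615030656
251 264.2 368.9 w 0.0558 x 0.69
254 264.3 368.2 w 0.0555 x 0.52
270 265.2 367.9 w 0.0557 x 0.67
276 265.8 367.9 w 0.0556 x 0.82
282 266.5 367.1 w 0.0551 x 0.82
```

```bash
python3 -m inch '[[0,0,-0.06,0,0,0,255],[0,0,-0.12,0,0,0,255],[0,0,-0.12,0,0,0,255]]';python3 -m inch '[[0,0,-0.06,0,0,0,255],[0,0,-0.12,0,0,0,255],[0,0,-0.12,0,0,0,255]]';python3 -m inch '[[0,0,-0.04,0,0,0,255],[0,0,-0.08,0,0,0,255],[0,0,-0.08,0,0,0,255]]'; python3 meas.py 11
```

```text
clock: 11.12
eef_pos: [0.5545, -0.2013, 0.111]
eef_rot: [-0.455, -0.541, 0.541, 0.455]
force: [1.3, -0.3, -2.6]
finger_gap: 0.0236
clock: 11.5
eef_pos: [0.5549, -0.2015, 0.1084]
eef_rot: [0.455, 0.541, -0.541, -0.455]
force: [0.7, -0.4, -0.4]
finger_gap: 0.0234
clock: 11.88
eef_pos: [0.5549, -0.2015, 0.1064]
eef_rot: [0.455, 0.541, -0.541, -0.455]
force: [-1.4, 0.0, -0.6]
finger_gap: 0.0232
11.875 [ 0.5549 -0.2015  0.1064] [ 0.5549 -0.2015  0.1064] [-1.37  0.04 -0.6 ] 0.002
tooly [ 3.e-04 -1.e-04 -1.e+00] yaw 0.1732
groove tool x at z=0 (mm) 0.7642328616529018 slope -0.0008637137327330083
251 264.1 368.3 w 0.0555 x 0.49
254 264.2 368.3 w 0.0556 x 0.52
270 265.1 367.9 w 0.0557 x 0.64
276 265.8 367.9 w 0.0556 x 0.83
282 266.3 367.3 w 0.0553 x 0.8
```

View pics/w11z.png

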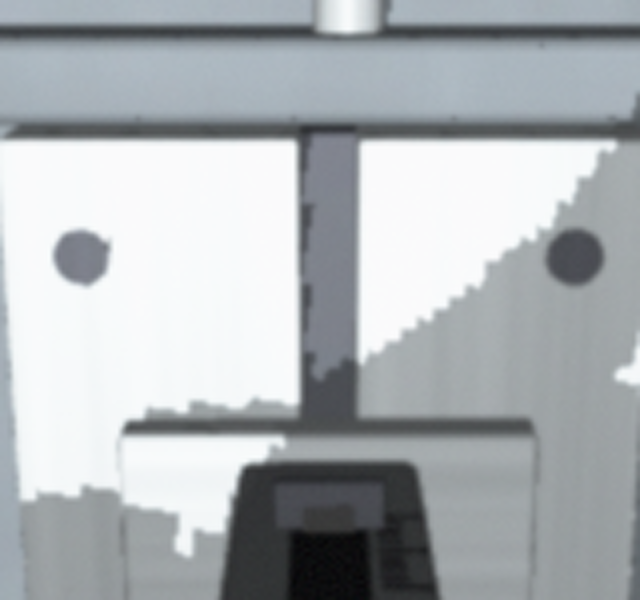

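```bash
python3 -m inch '[[0,0,-0.06,0,0,0,255],[0,0,-0.12,0,0,0,255],[0,0,-0.12,0,0,0,255]]';python3 -m inch '[[0,0,-0.04,0,0,0,255],[0,0,-0.08,0,0,0,255],[0,0,-0.08,0,0,0,255]]'
```

```text
clock: 12.3
eef_pos: [0.5549, -0.2015, 0.1033]
eef_rot: [0.455, 0.541, -0.541, -0.455]
force: [-0.3, 0.7, 1.2]
finger_gap: 0.0233
clock: 12.68
eef_pos: [0.5549, -0.2015, 0.1014]
eef_rot: [0.455, 0.541, -0.541, -0.455]
force: [0.0, 0.3, 1.0]
finger_gap: 0.023
```

```bash
python3 -m inch '[[0,0,-0.03,0,0,0,255],[0,0,-0.03,0,0,0,255]]';python3 -m inch '[[0,0,-0.02,0,0,0,255],[0,0,-0.02,0,0,0,255]]'
```

```text
clock: 12.92
eef_pos: [0.5548, -0.2015, 0.1006]
eef_rot: [0.455, 0.541, -0.541, -0.455]
force: [1.1, -0.4, 1.6]
finger_gap: 0.0236
clock: 13.18
eef_pos: [0.5549, -0.2015, 0.1001]
eef_rot: [0.455, 0.541, -0.541, -0.455]
force: [-0.4, -0.6, 2.1]
finger_gap: 0.0234
```

```bash
python3 -m inch '[[0,0,-0.01,0,0,0,255],[0,0,-0.01,0,0,0,255]]'
```

```text
clock: 13.42
eef_pos: [0.5548, -0.2015, 0.0999]
eef_rot: [0.455, 0.541, -0.541, -0.455]
force: [0.4, -0.1, 2.9]
finger_gap: 0.0232
```

```bash
python3 -m inch '[[0,0,-0.01,0,0,0,255],[0,0,-0.01,0,0,0,255]]'
```

```text
clock: 13.68
eef_pos: [0.5548, -0.2015, 0.0996]
eef_rot: [0.455, 0.541, -0.541, -0.455]
force: [0.4, -0.1, 1.3]
finger_gap: 0.0234
```

```bash
python3 -m inch '[[0,0,-0.01,0,0,0,255],[0,0,-0.01,0,0,0,255]]'
```

```text
clock: 13.92
eef_pos: [0.5548, -0.2015, 0.0993]
eef_rot: [0.455, 0.541, -0.541, -0.455]
force: [0.2, 0.1, 2.3]
finger_gap: 0.0234
```

```bash
python3 -m inch '[[0,0,-0.01,0,0,0,255],[0,0,-0.01,0,0,0,255]]'
```

```text
clock: 14.18
eef_pos: [0.5548, -0.2015, 0.0991]
eef_rot: [0.455, 0.541, -0.541, -0.455]
force: [0.2, 0.2, 2.4]
finger_gap: 0.023
```

```bash
python3 -m inch '[[0,0,-0.01,0,0,0,255],[0,0,-0.01,0,0,0,255]]'
```

```text
clock: 14.42
eef_pos: [0.5549, -0.2015, 0.0991]
eef_rot: [0.455, 0.541, -0.541, -0.455]
force: [-0.1, 0.1, 3.8]
finger_gap: 0.0234
```

```bash
python3 -m inch '[[0,0,-0.01,0,0,0,255],[0,0,-0.01,0,0,0,255]]'
```

```text
clock: 14.68
eef_pos: [0.5549, -0.2015, 0.099]
eef_rot: [0.455, 0.541, -0.541, -0.455]
force: [-0.5, 0.1, 5.2]
finger_gap: 0.0233
```

```bash
python3 -m inch '[[0,0,-0.01,0,0,0,255],[0,0,-0.01,0,0,0,255]]'
```

```text
clock: 14.92
eef_pos: [0.5549, -0.2015, 0.099]
eef_rot: [0.455, 0.541, -0.541, -0.455]
force: [-0.8, -0.3, 7.9]
finger_gap: 0.0231
```

```bash
python3 -m inch '[[0,0,-0.01,0,0,0,255],[0,0,-0.01,0,0,0,255]]'
python3 - <<'E'
from rig import imaging
import cv2
im=imaging.read_camera("side");cv2.imwrite("pics/s12z.png",cv2.resize(im[300:440,250:390],None,fx=4,fy=4,interpolation=cv2.INTER_CUBIC))
im=imaging.read_camera("wrist");cv2.imwrite("pics/w12z.png",cv2.resize(im[140:310,235:395],None,fx=4,fy=3.5,interpolation=cv2.INTER_CUBIC))
E
```

```text
clock: 15.18
eef_pos: [0.5549, -0.2015, 0.099]
eef_rot: [0.455, 0.541, -0.541, -0.455]
force: [-0.5, -0.4, 8.5]
finger_gap: 0.0231
```

View pics/s12z.png

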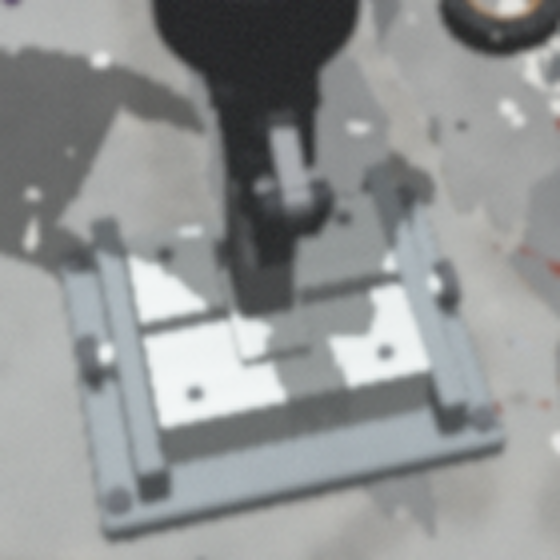

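View pics/w12z.png

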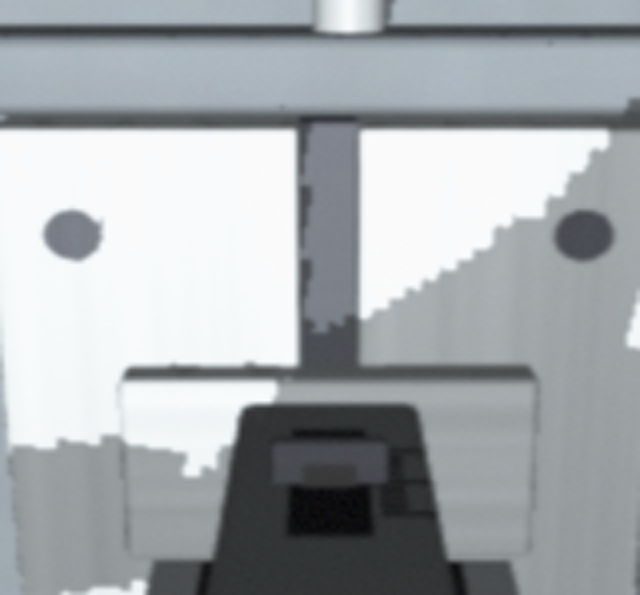

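The side view shows the foot on the rail across the groove, and the wrist view shows the pointer pushed up its slot. The contact force is about 11.5 N, so one small step more and then hold.

```bash
python3 -m inch '[[0,0,-0.01,0,0,0,255],[0,0,-0.01,0,0,0,255],[0,0,-0.01,0,0,0,255],[0,0,-0.01,0,0,0,255],[0,0,-0.01,0,0,0,255],[0,0,-0.01,0,0,0,255],[0,0,-0.01,0,0,0,255],[0,0,-0.01,0,0,0,255]]';python3 -m inch '[[0,0,0,0,0,0,255],[0,0,0,0,0,0,255],[0,0,0,0,0,0,255],[0,0,0,0,0,0,255],[0,0,0,0,0,0,255]]'
```

```text
clock: 16.27
eef_pos: [0.555, -0.2015, 0.0989]
eef_rot: [0.455, 0.541, -0.541, -0.455]
force: [-2.1, 0.9, 9.9]
finger_gap: 0.0231
clock: 16.9
eef_pos: [0.555, -0.2015, 0.099]
eef_rot: [0.455, 0.541, -0.541, -0.455]
force: [-1.7, 0.5, 8.5]
finger_gap: 0.0233
```

```bash
python3 -m inch '[[0,0,0.3,0,0,0,255],[0,0,1,0,0,0,255],[0,0,2,0,0,0,255],[0,0,3,0,0,0,255],[0,0,3.1,0,0,0,255]]'; python3 -m inch '[[-0.2,2,0,0,0,-0.2,255],[-0.4,4.4,0,0,0,-0.4,255],[-0.6,6.8,0,0,0,-0.6,255],[-0.8,9.2,0,0,0,-0.8,255],[-1,11.6,0,0,0,-1,255],[-1.2,14,0,0,0,-1.24,255],[-1.5,15.8,0,0,0,-1.24,255],[-1.5,16.05,0,0,0,-1.24,255]]'; python3 -m inch '[[0,0,0,0,0,0,255],[0,0,0,0,0,0,255],[0,0,0,0,0,0,255],[0,0,0,0,0,0,255],[0,0,0,0,0,0,255],[0,0,0,0,0,0,255]]'
python3 - <<'E'
from h import *
import cv2,pickle
s=env.read_state();print(s["eef_pos"],s["force"]);M=R.from_quat(s["eef_rot"]).as_matrix();print(M.round(4))
im=imaging.read_camera("wrist");pickle.dump(s,open("s13.pkl","wb"));cv2.imwrite("pics/wrist13.png",im)
cv2.imwrite("pics/w13z.png",cv2.resize(im[160:310,235:395],None,fx=4,fy=4,interpolation=cv2.INTER_CUBIC))
E
```

```text
clock: 17.52
eef_pos: [0.5557, -0.2018, 0.1774]
eef_rot: [0.456, 0.542, -0.541, -0.454]
force: [1.0, -0.1, -2.6]
finger_gap: 0.0232
clock: 18.52
eef_pos: [0.5152, 0.2022, 0.1737]
eef_rot: [-0.498, -0.5, 0.502, 0.5]
force: [-0.5, -0.4, -2.8]
finger_gap: 0.0234
clock: 19.27
eef_pos: [0.5173, 0.1997, 0.1754]
eef_rot: [0.5, 0.5, -0.5, -0.5]
force: [0.9, 0.5, -2.6]
finger_gap: 0.0232
[0.51731589 0.19965269 0.17537043] [ 0.86932271  0.50522025 -2.58725802]
[[ 3.e-04  1.e-04 -1.e+00]
 [ 1.e+00  1.e-04  3.e-04]
 [ 1.e-04 -1.e+00 -1.e-04]]
```

View pics/w13z.png

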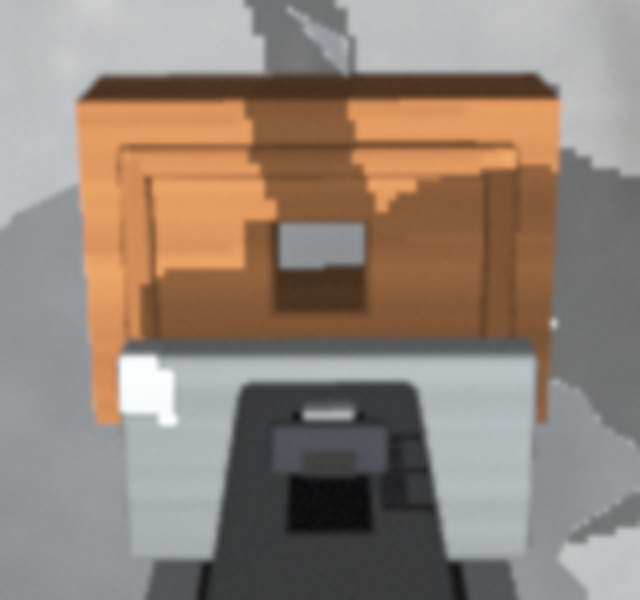

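The pointer now sits higher in its slot, with the collar's gap showing as a bright spot above it at zoom (328,412). The stand's hole shows at zoom (320,265) and the foot at zoom (119–535, 345–557). Computing offsets.

Run:
```python
from h import *
import pickle
s=pickle.load(open("s13.pkl","rb"));C=cam("wrist",s);tz=s["eef_pos"][2]-.0533
for n,L,z in (("hole",((277,222),(366,222),(368,311),(273,311)),.034),("stand top",((78,100),(560,98)),.039),("seat -x",((147,178),(484,178)),.034),("foot",((119,358),(535,355),(527,555),(130,557)),tz+.008),("footbottom -x edge",((120,343),(533,341)),tz)):
    P=np.array([unp(C,(235+u/4,160+v/4),z)[:2] for u,v in L]);print(n,P.round(4).tolist(),"c",P.mean(0).round(4))
```

```text
hole [[0.5077, 0.1906], [0.5077, 0.2079], [0.5259, 0.2085], [0.5259, 0.1896]] c [0.5168 0.1992]
stand top [[0.483, 0.154], [0.4826, 0.2438]] c [0.4828 0.1989]
seat -x [[0.4989, 0.1656], [0.499, 0.2307]] c [0.4989 0.1981]
foot [[0.5017, 0.1728], [0.5013, 0.2281], [0.5308, 0.2282], [0.5311, 0.173]] c [0.5163 0.2005]
footbottom -x edge [[0.5024, 0.1718], [0.5021, 0.2289]] c [0.5022 0.2003]
```

```bash
python3 -m inch '[[0,-0.05,-0.6,0,0,0,255],[0,-0.05,-1.5,0,0,0,255],[0,-0.05,-2.4,0,0,0,255],[0,-0.05,-3.0,0,0,0,255],[0,-0.05,-3.0,0,0,0,255],[0,-0.05,-3.0,0,0,0,255],[0,-0.05,-3.0,0,0,0,255]]'
python3 - <<'E'
from h import *
import cv2,pickle
s=env.read_state();print(s["eef_pos"],s["force"])
im=imaging.read_camera("wrist");cv2.imwrite("pics/w14z.png",cv2.resize(im[180:330,215:405],None,fx=4,fy=4,interpolation=cv2.INTER_CUBIC))
E
```

```text
clock: 20.2
eef_pos: [0.5182, 0.1989, 0.1015]
eef_rot: [0.5, 0.501, -0.499, -0.5]
force: [0.2, -0.3, -2.1]
finger_gap: 0.0227
[0.51819376 0.19892338 0.10146977] [ 0.24871774 -0.30334999 -2.0783396 ]
```

View pics/w14z.png

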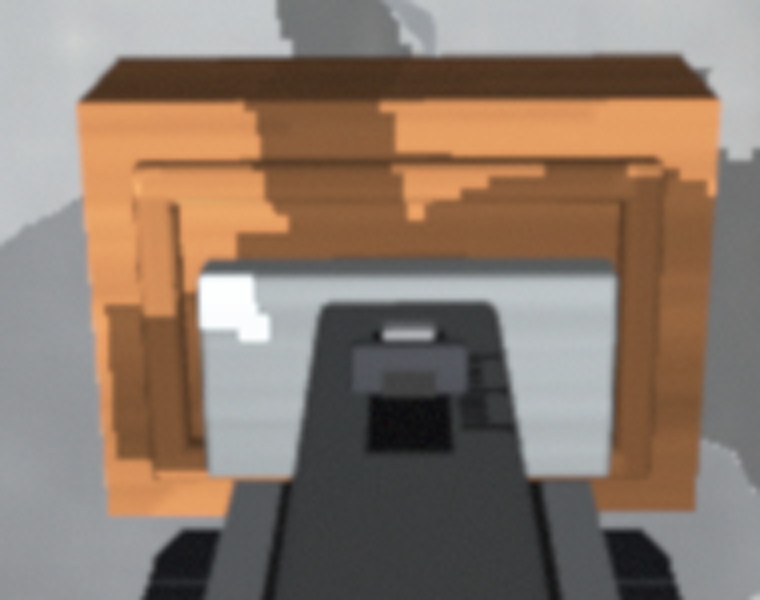

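```bash
python3 -m inch '[[-0.02,-0.02,-0.2,0,0,0,255],[-0.02,-0.02,-0.4,0,0,0,255],[-0.02,-0.02,-0.5,0,0,0,255],[-0.02,-0.02,-0.5,0,0,0,255]]'; python3 -m inch '[[0,0,-0.03,0,0,0,255],[0,0,-0.03,0,0,0,255],[0,0,-0.03,0,0,0,255]]'; python3 -m inch '[[0,0,-0.03,0,0,0,255],[0,0,-0.03,0,0,0,255],[0,0,-0.03,0,0,0,255]]'
```

```text
clock: 20.75
eef_pos: [0.5165, 0.198, 0.0874]
eef_rot: [-0.5, -0.5, 0.5, 0.5]
force: [-0.4, -0.1, -2.1]
finger_gap: 0.0236
clock: 21.12
eef_pos: [0.5168, 0.1981, 0.0871]
eef_rot: [0.5, 0.5, -0.5, -0.5]
force: [-0.6, -0.9, -1.8]
finger_gap: 0.0234
clock: 21.5
eef_pos: [0.517, 0.1981, 0.087]
eef_rot: [0.5, 0.5, -0.5, -0.5]
force: [-3.0, -1.5, 5.1]
finger_gap: 0.0231
```

```bash
python3 -m inch '[[0,0,0.02,0,0,0,255],[0,0,0.02,0,0,0,120],[0,0,0.02,0,0,0,0],[0,0,0.02,0,0,0,0],[0,0,0.02,0,0,0,0],[0,0,0.02,0,0,0,0],[0,0,0.02,0,0,0,0]]'; python3 -m inch '[[0,0,0.5,0,0,0,0],[0,0,1.5,0,0,0,0],[0,0,3,0,0,0,0],[0,0,4.6,0,0,0,0],[-0.5,0,4.6,0,0,0,0],[-0.5,0,4.6,0,0,0,0],[-0.5,0,4.6,0,0,0,0]]'
python3 - <<'E'
from h import *
import cv2,pickle
s=env.read_state();print(s["eef_pos"],s["force"]);pickle.dump(s,open("s15.pkl","wb"))
im=imaging.read_camera("wrist");cv2.imwrite("pics/w15z.png",cv2.resize(im[175:300,250:390],None,fx=4.8,fy=4.8,interpolation=cv2.INTER_CUBIC))
a=imaging.read_camera("scene");cv2.imwrite("pics/scene15.png",a)
b=imaging.read_camera("side")
o=np.hstack([cv2.resize(a[265:360,265:355],(400,422)),cv2.resize(b[190:265,250:330],(400,422))]);cv2.imwrite("pics/z15.png",o)
E
```

```text
clock: 22.38
eef_pos: [0.5167, 0.1981, 0.0868]
eef_rot: [0.5, 0.5, -0.5, -0.5]
force: [-0.0, -0.8, -0.9]
finger_gap: 0.0856
clock: 23.25
eef_pos: [0.5033, 0.1978, 0.2006]
eef_rot: [-0.5, -0.499, 0.501, 0.5]
force: [0.3, 0.6, -0.7]
finger_gap: 0.0853
[0.50329384 0.19778353 0.20056658] [ 0.27214522  0.60467084 -0.66159018]
```

View pics/w15z.png

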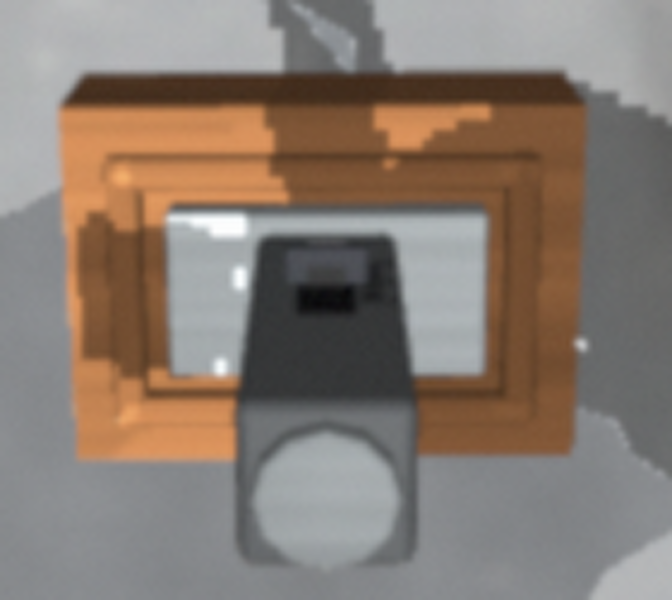

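View pics/z15.png

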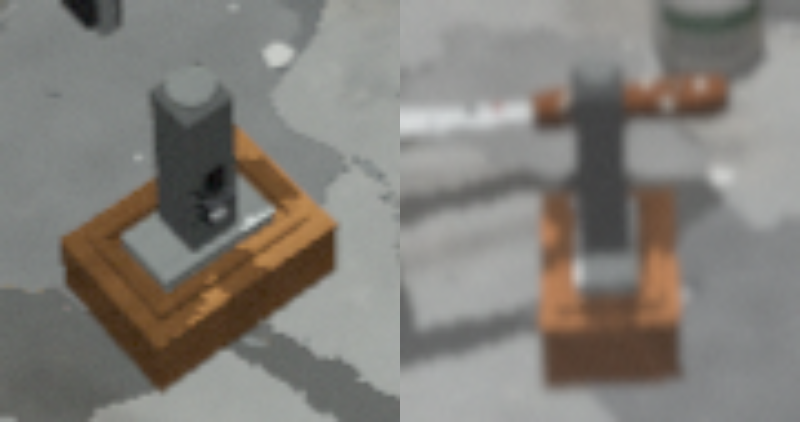

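View pics/scene15.png

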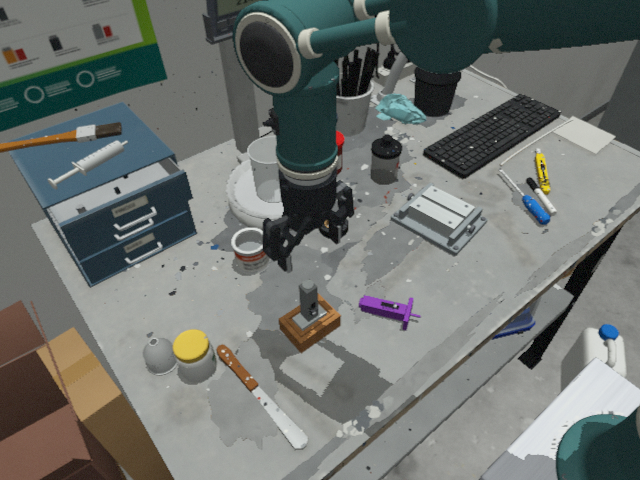

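```bash
python3 -c "
from rig import env
print(env.job_done(), env.read_state()['clock'])"
```

```text
the job is handed in; nothing more can be done
the job is handed in; nothing more can be done
```

I measured the groove with the gauge and put the gauge back upright in its stand. The job was handed in a little after 23 s of the 61 s allowed, and no verdict was reported.

- **Pressing:** I lined the foot up with the groove in the wrist camera until they agreed to about 0.2 mm. Going down, the pin touched the groove's bottom with the foot about 10.5 mm above where it came to rest. The foot then sat flat at about 46 mm, and I held it at about 11.5 to 13 N for roughly 1.7 s.
- **Putting back:** The foot stopped on the seat at the height it was picked up from. The last pictures show the gauge released, upright and roughly centred inside the rim, with the pointer raised in its slot. The arm is clear above it, and the bystanders I could see look unmoved.
- **What I did not measure directly:** The pointer's reading of about 10.5 mm comes from the heights, not the scale. That the pin hangs free follows from the hole under it.
- **What disagreed:** The wrist camera's sideways offset came out as -1.05 mm early on and +0.99 mm later. A first alignment picture was also taken before the arm had settled, and the move it led to left the foot about 2 mm off. I corrected that by comparing foot and groove in one picture before pressing.

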